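# Smooth down the lifting plates of a brass inlay band

### The arm

A 6-joint arm with a two-finger parallel gripper is mounted at the origin on the work surface. World frame = base frame: x ahead of the robot, y to its left, z up, the work surface at z = 0. Lengths are in m, angles in rad, forces in N, time in s.
With the tool pointing down it reaches from about 0.375 to 0.9 m from the base axis. Payload 3.1 kg.
Tool frame: the origin (TCP) lies at the very end of the fingers, on their centre line; the grasp point (between the pads) lies 19 mm behind it; z points along the fingers, y is the line along which they close (so a half turn about z gives the same grasp; the last joint's range is limited). The gripper opens to 87 mm and grips with 3 to 60 N. Pads are 19 mm wide; open, the fingers measure 117 mm over their backs; the gripper's body (75 mm by 190 mm) begins 51 mm behind the grasp point.
Start: joints at [1.022, 0.527, 1.433, -0, 1.181, -0.178], TCP at [0.226, 0.583, 0.223] pointing down, gripper open.
Joint ranges: [-3.08, 3.08], [-0.75, 2.2], [0.22, 2.44], [-1.43, 4.57], [0, 2.65], [-2.85, 2.85]. Speed limits (rad/s): [2.79, 2.79, 3.14, 3.14, 3.14, 3.14].

### API

Orientations are given as a unit quaternion [x, y, z, w].
In Python, from rig import robot gives the robot as it stands. The module is installed in compiled form; this text tells all that it offers.
- The arm moves only by the tool play_rows, never from a script. Its argument "steps" is one flat list of numbers, 5 for each row, row after row: the opening, from -1 (shut) to 1 (fully open), then the shift along the tool's x, y, z as a fraction of full scale, then the turn about the tool's z as a fraction of full scale. In form: [claw, tx, ty, tz, twist, claw, tx, ty, tz, twist, ...]. A call has exactly 10 rows; each row shifts and turns the commanded pose from where the row before left it, along the tool's axes as they then stand; what a row does not reach is not made up. Full scale, the value 1, is 0.03 m for a shift and 0.1 rad for a turn. A row lasts 1/10 s, in which the tool goes at most 50 mm and 8.59 degrees, less where a joint would pass 70% of its speed; a pose out of reach is approached as far as the arm can. A call with a number of a shift or a turn outside -1 to 1 is refused whole. A call with a gripper value outside its range is refused whole. The fingers move at their own pace and stop on an object; "grip_force" is the grip in N (left out, the last holds). Time passes only in rows, so rows that do not move let the fingers close, or fill a call up. It gives the time, the measured TCP pose, the force, the opening and the grip force at its end, in the units of the state.
- robot.get_obs(): the state, without advancing time (a new reading comes with each control period).
- robot.camera(name): name is "scene" or "top"; returns a dict with "image" (384x512x3 uint8, red, green, blue), "mtx" (3x3 intrinsics, pixels), "D" ([k1, k2, p1, p2, k3] as OpenCV has them; the pictures are not rectified), "rvec" (rotation vector, rad) and "tvec" (3), from world to camera coordinates, as OpenCV has them. Camera axes: x right, y down, z forward; pixel columns grow to the right and rows downward; lengths in m; the calibration is good to about 2 mm. A picture is of the moment at which its call begins. There is no depth.
- robot.hand_in(): hands the job in; it is judged then, once.
The state is a dict: "time": time; "q": joint angles; "joint_velocities": joint speeds; "joint_torque": joint torques, N m; "position": TCP position; "tool_rot": TCP orientation; "ft_force": force on the tool from outside, world axes, zero at the start; "moment": the same for the moment, N m; "grip_width": finger opening in m; "grip_force": force on a finger pad.
Only numpy, scipy, OpenCV 4.12 (cv2) and the standard library are available. Lean on these libraries where they do the work, as an engineer would, in place of code of your own. Each camera call takes 0.05 s, during which the arm holds its last target. There are 200 camera calls.

### The job

Five plates of the brass band inlaid in the wooden panel have lifted at one edge. Touch the fingertips down on the round rosette and draw them gently along the band, over each plate in turn and on to the diamond at the other end, in one pass without lifting away, so that all five plates are left lying flat; then lift off. Grasp nothing, and leave the small parts and containers around it where they stand.

Things in the scene. Friction and masses are not known exactly. Their poses are not given: they have to be found in the camera images.
- rest: Fixed grey steel base of a sprung work rest, 330 x 250 mm, 12 mm thick, lying on the table; origin at the centre of its underside, x along the 330 mm side, z up. The panel floats above its +y part; a strip 105 mm wide on its -y side stays free and carries small loose parts.
- panel: Dark wooden panel 300 (x) x 140 (y) x 14 mm, level on springs 16 mm above the base plate; origin at the centre of its underside, axes as the rest's. Pressed, it gives straight down about 1 mm per N, up to 14 mm, and springs back. A brass band arches across it, bulging to +y: rosette, five plates, diamond; band 22 mm wide, 2 mm above the wood, its flat top 44 mm above the table.
- band_start (a point): Centre of the top face of the rosette: a round brass disc, 36 mm across, fixed flat in the panel, where the band begins (the -x end of the panel).
- band_end (a point): Centre of the top face of the diamond: a brass 25 mm square set cornerwise, fixed flat in the panel, where the band ends (the +x end of the panel), 21 mm past the end of plate 5.
- hinge1 (a point): Point of the panel on the band's centre line at its top face (plate flat), at the hinged edge of plate 1, 22 mm from the rosette's centre. Fixed on the panel.
- hinge2 (a point): Point of the panel on the band's centre line at its top face (plate flat), at the hinged edge of plate 2; 40 mm from hinge1. Fixed on the panel.
- hinge3 (a point): Point of the panel on the band's centre line at its top face (plate flat), at the hinged edge of plate 3; 40 mm from hinge2. Fixed on the panel.
- hinge4 (a point): Point of the panel on the band's centre line at its top face (plate flat), at the hinged edge of plate 4; 40 mm from hinge3. Fixed on the panel.
- hinge5 (a point): Point of the panel on the band's centre line at its top face (plate flat), at the hinged edge of plate 5; 40 mm from hinge4. Fixed on the panel.
- plate1 (a joint): Plate 1 of the band counted from the rosette: brass, 38 mm along the band, 22 mm wide, 2 mm thick, hinged across the band at its rosette-side edge. Value: angle by which its other edge stands up (rad), 0 flat, at the start 0.14 to 0.20 (edge 5 to 8 mm up). The hinge is stiff (about 0.02 N m, so 1 N pressed at mid plate turns it) and stays where it is left.
- plate2 (a joint): Plate 2 of the band counted from the rosette: brass, 38 mm along the band, 22 mm wide, 2 mm thick, hinged across the band at its rosette-side edge. Value: angle by which its other edge stands up (rad), 0 flat, at the start 0.14 to 0.20 (edge 5 to 8 mm up). The hinge is stiff (about 0.02 N m, so 1 N pressed at mid plate turns it) and stays where it is left.
- plate3 (a joint): Plate 3 of the band counted from the rosette: brass, 38 mm along the band, 22 mm wide, 2 mm thick, hinged across the band at its rosette-side edge. Value: angle by which its other edge stands up (rad), 0 flat, at the start 0.14 to 0.20 (edge 5 to 8 mm up). The hinge is stiff (about 0.02 N m, so 1 N pressed at mid plate turns it) and stays where it is left.
- plate4 (a joint): Plate 4 of the band counted from the rosette: brass, 38 mm along the band, 22 mm wide, 2 mm thick, hinged across the band at its rosette-side edge. Value: angle by which its other edge stands up (rad), 0 flat, at the start 0.14 to 0.20 (edge 5 to 8 mm up). The hinge is stiff (about 0.02 N m, so 1 N pressed at mid plate turns it) and stays where it is left.
- plate5 (a joint): Plate 5 of the band counted from the rosette: brass, 38 mm along the band, 22 mm wide, 2 mm thick, hinged across the band at its rosette-side edge. Value: angle by which its other edge stands up (rad), 0 flat, at the start 0.14 to 0.20 (edge 5 to 8 mm up). The hinge is stiff (about 0.02 N m, so 1 N pressed at mid plate turns it) and stays where it is left.
- finial: Loose brass finial, bystander, 28 mm wide foot, 46 mm high, standing on the free strip of the rest; origin at the centre of its underside.
- dish: Loose shallow steel dish, bystander, 48 mm across, 14 mm high, on the free strip of the rest; origin at the centre of its underside.
- bottle: Loose white plastic bottle, bystander, 56 mm across, 140 mm high, standing on the table to the left of the rest; origin at the centre of its underside.
- jar: Loose clear jar with a lid, bystander, 66 mm across, 85 mm high, standing on the table to the right of the rest; origin at the centre of its underside.

How it is judged:
By the outcome, as a careful person would: the job done as asked, in the order asked, and still so for the second after the job is handed in, with the robot touching nothing.
It also fails if it takes over 48 s, if anything falls off the work surface, if the arm or the gripper's body presses on something with over 40 N, if the wrist force passes 120 N, or if a joint passes its speed limit or range.

## Working session

There is one attempt and no reset: what is moved stays moved. The work goes in short steps, Python scripts to look and compute and a tool call to move; the robot and the scene stay as the last step left them, time stands still between calls to the robot, and variables do not carry over. Pictures are saved under pics/ and viewed, at most 10 in all, crops included, and the job is handed in when it is done.

Besides the shell and the picture viewer there is one more tool, called after ">>>" as a command line: name --argument value ..., lists and objects as JSON in quotes. play_rows: Moves the arm, as the interface text tells. Shift numbers are shares of 0.03 m and turn numbers shares of 0.1 rad, none past 1 either way. Its arguments: {"type":"object","properties":{"steps":{"type":"array"},"grip_force":{"type":"number"}},"required":["steps"]}

```bash
mkdir -p pics; python3 - <<'E'
from rig import robot
import cv2,numpy as np
o=robot.get_obs(); print(o)
for n in("scene","top"):
    c=robot.camera(n); cv2.imwrite(f"pics/{n}0.png",cv2.resize(c["image"][:,:,::-1],(800,600),interpolation=cv2.INTER_CUBIC)); np.savez(f"{n}0.npz",**c)
    print(n,c["mtx"],c["D"],c["rvec"],c["tvec"])
E
```

```text
{'time': 0.0, 'q': array([ 1.02249218e+00,  5.28502046e-01,  1.43389110e+00, -1.46926347e-05,
        1.18135749e+00, -1.78500058e-01]), 'joint_velocities': array([-1.70399629e-03,  1.17848316e-03, -9.31785359e-04, -5.70568179e-05,
       -6.69979618e-04, -9.01569299e-04]), 'joint_torque': array([ 1.12576294e-03, -4.40028512e+01, -1.76597035e+01,  6.32883282e-02,
        5.80742606e-02, -1.77562965e-04]), 'position': array([0.22549138, 0.58213482, 0.22155313]), 'tool_rot': array([ 1.83847395e-01,  9.82954206e-01, -1.01093964e-03, -3.77184346e-04]), 'ft_force': array([-0.33017641, -0.28581532, -0.91298475]), 'moment': array([-0.00026901,  0.02666396,  0.00585656]), 'grip_force': 0.0, 'grip_width': 0.08710143147987606}
scene [[428.86623778   0.         257.34971645]
 [  0.         428.86623778 193.31264916]
 [  0.           0.           1.        ]] [-0.04548876  0.          0.          0.          0.        ] [ 1.92953548  1.32987691 -0.60673144] [-0.18705776 -0.29095944  1.54128477]
top [[384.95856328   0.         257.31973823]
 [  0.         384.95856328 185.59645455]
 [  0.           0.           1.        ]] [-0.04597527  0.          0.          0.          0.        ] [ 2.14864421 -2.1841101   0.13949925] [-0.00711272  0.56636857  1.20116452]
```

View pics/scene0.png

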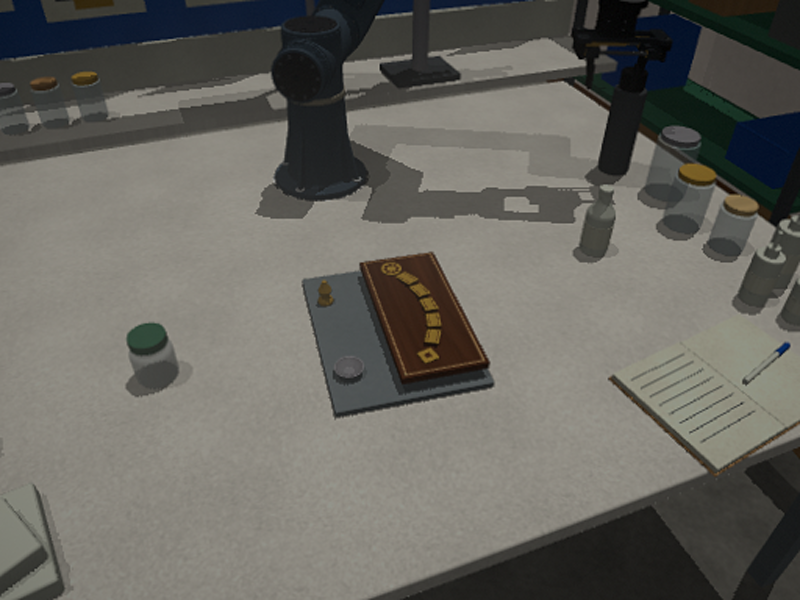

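View pics/top0.png

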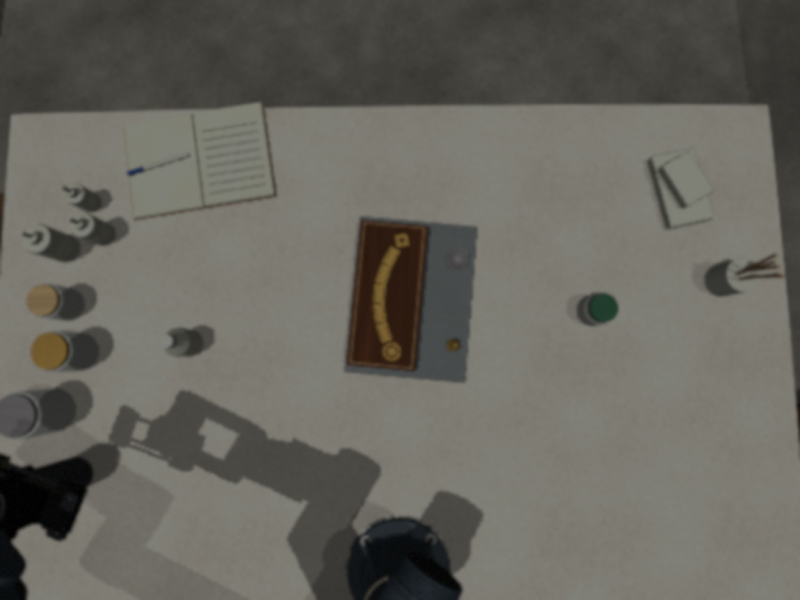

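The scene view shows the rosette near (391,268) and the diamond near (428,355), with the panel's long side running away from the robot. In the top view they are near (391,352) and (402,240). The finial and dish stand on the -y strip. Next I'll enlarge both.

```bash
python3 - <<'E'
import cv2,numpy as np
for n,(x0,y0,w,h),s in(("scene",(222,155,100,90),6),("top",(215,133,100,118),5)):
    im=np.load(n+"0.npz")["image"][:,:,::-1][y0:y0+h,x0:x0+w]
    im=cv2.convertScaleAbs(cv2.resize(im,None,fx=s,fy=s,interpolation=cv2.INTER_CUBIC),alpha=1.7)
    for k in range(0,w,10): cv2.putText(im,str(x0+k),(k*s,8),0,.3,(255,255,255)); cv2.line(im,(k*s,8),(k*s,14),(255,255,255))
    for k in range(0,h,10): cv2.putText(im,str(y0+k),(0,k*s+4),0,.3,(0,255,255));cv2.line(im,(20,k*s),(26,k*s),(0,255,255))
    cv2.imwrite(f"pics/{n}_c.png",im)
E
```

```text
(no output)
```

View pics/scene_c.png

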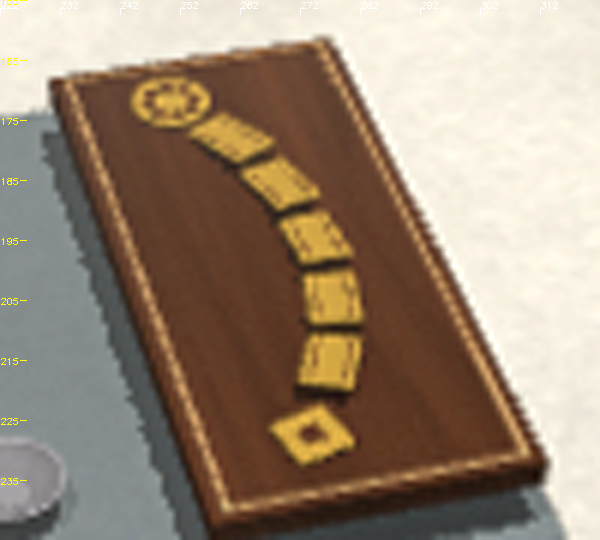

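View pics/top_c.png

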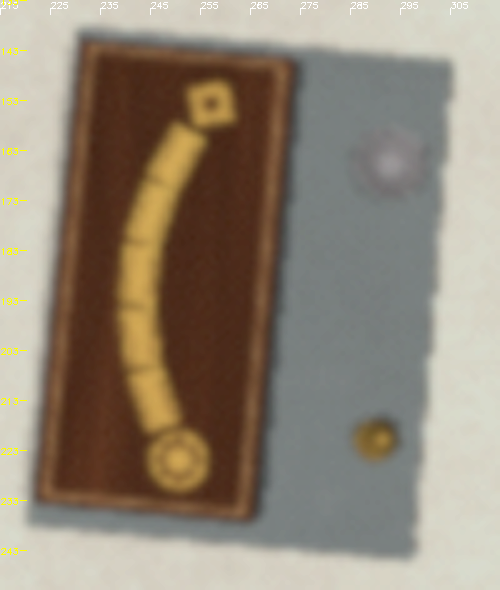

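```bash
cat > geo.py <<'E'
import cv2,numpy as np
C={n:dict(np.load(n+"0.npz")) for n in("scene","top")}
OR={"scene":(222,155,6),"top":(215,133,5)}
def px(n,p):
    x,y,s=OR[n]; return (np.array(p,float)+.5)/s-.5+[x,y]
def proj(n,P):
    c=C[n]; return cv2.projectPoints(np.array(P,float).reshape(-1,3),c["rvec"],c["tvec"],c["mtx"],c["D"])[0][:,0]
def ray(n,uv):
    c=C[n]; R=cv2.Rodrigues(c["rvec"])[0]; a=cv2.undistortPoints(np.array(uv,float).reshape(-1,1,2),c["mtx"],c["D"])[0,0]
    return -R.T@c["tvec"].ravel(), R.T@np.array([*a,1])
def onz(n,uv,z):
    o,d=ray(n,uv); return o+d*(z-o[2])/d[2]
def tri(a,b):
    (o1,d1),(o2,d2)=ray("scene",a),ray("top",b)
    t=np.linalg.lstsq(np.c_[d1,-d2],o2-o1,rcond=None)[0]; p,q=o1+d1*t[0],o2+d2*t[1]
    return (p+q)/2,np.linalg.norm(p-q)
E
python3 - <<'E'
from geo import *
np.set_printoptions(precision=4,suppress=True)
S={"ros":(171,102),"dia":(312,434),"c--":(52,80),"c-+":(328,40),"c++":(546,460),"c+-":(216,523)}
T={"ros":(178,460),"dia":(211,104),"c--":(256,520),"c-+":(38,500),"c++":(83,40),"c+-":(296,62)}
for k in S:
    p,e=tri(px("scene",S[k]),px("top",T[k])); z=.044 if len(k)==3 and k[0]!='c' else .042
    print(k,p,e,"scene@z",onz("scene",px("scene",S[k]),z)[:2],"top@z",onz("top",px("top",T[k]),z)[:2])
for p in[(142,368),(137,310),(134,241),(158,182),(195,133)]: print("gap top",onz("top",px("top",p),.047)[:2])
from scipy.optimize import least_squares
loc={"c--":(-.15,-.07),"c-+":(-.15,.07),"c++":(.15,.07),"c+-":(.15,-.07)}
def W(v,l,z): c,s=np.cos(v[2]),np.sin(v[2]); return [v[0]+c*l[0]-s*l[1],v[1]+s*l[0]+c*l[1],z]
def f(v):
    r=[]
    for k in S:
        l=loc.get(k) or (v[3:5] if k=="ros" else v[5:7]); z=.042 if k in loc else .044
        P=W(v,l,z)
        r+=list(proj("scene",P)[0]-px("scene",S[k]))+list(proj("top",P)[0]-px("top",T[k]))
    return np.array(r)
s=least_squares(f,[.56,.02,0,-.12,0,.12,0],loss="soft_l1"); print(s.x); print(f(s.x).reshape(-1,4))
E
```

```text
ros [0.4417 0.0076 0.0441] 0.001224486041125828 scene@z [0.4414 0.0071] top@z [0.4419 0.0082]
dia [ 0.6687 -0.0168  0.0445] 0.000992586382931094 scene@z [ 0.6681 -0.0171] top@z [ 0.669  -0.0163]
c-- [ 0.4038 -0.0395  0.0426] 0.0012450491306483014 scene@z [ 0.4033 -0.0387] top@z [ 0.4036 -0.0401]
c-+ [0.4184 0.0966 0.0419] 0.00019384601866254757 scene@z [0.4185 0.0966] top@z [0.4183 0.0965]
c++ [0.7127 0.0655 0.0421] 2.4496754390600746e-05 scene@z [0.7126 0.0656] top@z [0.7127 0.0656]
c+- [ 0.6969 -0.0707  0.0405] 0.0022482029537276684 scene@z [ 0.6986 -0.0702] top@z [ 0.6962 -0.0717]
gap top [0.4999 0.03  ]
gap top [0.5367 0.0327]
gap top [0.5807 0.0341]
gap top [0.6184 0.0183]
gap top [ 0.6497 -0.0058]
[ 0.5577  0.0131 -0.1063 -0.1149 -0.0178  0.1133 -0.018 ]
[[ 0.1938  0.0137  0.2022  0.0803]
 [ 0.1483  0.0872  0.156   0.1539]
 [-0.8691 -0.2795  0.1626  0.7842]
 [ 0.2839 -0.6063 -0.6696  0.767 ]
 [ 0.764   0.3414 -0.3819 -0.4672]
 [-0.7656  0.485   0.2031 -0.9851]]
```

```bash
python3 - <<'E'
from geo import *
np.set_printoptions(precision=4,suppress=True)
v=[.5577,.0131,-.1063]
def loc(P): c,s=np.cos(v[2]),np.sin(v[2]); d=P[:2]-np.array(v[:2]); return np.array([c*d[0]+s*d[1],-s*d[0]+c*d[1]])
im=C["top"]["image"].astype(float)
w=np.clip(im[:,:,1]-im[:,:,2]-15,0,None); 
x=[]
for r in range(150,235):
    row=w[r,230:262]; print(r,[int(a) for a in row[::2]]) if r==190 else 0
    row=np.where(row>20,row,0)
    if row.sum()>0:
        u=(row>0)@np.arange(230,262)/(row>0).sum(); l=loc(onz("top",(u,r),.0465)); x.append([r,u,*(l*1000),(row>0).sum()])
x=np.array(x); print(x[::3])
E
```

```text
190 [0, 0, 0, 0, 9, 27, 32, 28, 11, 0, 0, 0, 0, 0, 0, 0]
[[ 150.      257.5     124.5743  -18.7371    4.    ]
 [ 153.      257.      114.6715  -18.0143    4.    ]
 [ 156.      257.      104.9352  -18.8872    7.    ]
 [ 160.      251.5      90.382    -2.536     6.    ]
 [ 163.      250.       80.2584    1.3491    7.    ]
 [ 166.      249.       70.3004    3.638     7.    ]
 [ 169.      247.5      60.2177    7.5097    6.    ]
 [ 172.      246.       50.1551   11.374     7.    ]
 [ 175.      245.       40.2567   13.6472    7.    ]
 [ 178.      244.       30.3774   15.9162    7.    ]
 [ 181.      243.5      20.6607   16.6003    6.    ]
 [ 184.      242.5      10.8189   18.8629    6.    ]
 [ 187.      242.5       1.282    17.9656    6.    ]
 [ 190.      242.5      -8.2376   17.0702    6.    ]
 [ 193.      242.5     -17.74     16.1767    6.    ]
 [ 196.      242.      -27.368    16.8587    7.    ]
 [ 199.      242.5     -36.6941   14.3952    6.    ]
 [ 202.      243.      -46.0041   11.9363    7.    ]
 [ 205.      243.5     -55.2981    9.4818    6.    ]
 [ 208.      244.      -64.5764    7.0319    7.    ]
 [ 211.      244.5     -73.8392    4.5864    6.    ]
 [ 214.      245.5     -82.9455    0.5796    6.    ]
 [ 217.      246.5     -92.0371   -3.4204    6.    ]
 [ 221.      252.5    -102.8243  -23.3297    2.    ]
 [ 224.      250.5    -112.7269  -17.9323    6.    ]
 [ 227.      251.6667 -121.7252  -22.426     3.    ]]
```

>>> play_rows --steps '[-1,-0.68,-0.76,0,0,-1,-0.68,-0.76,0,0,-1,-0.68,-0.76,0,0,-1,-0.68,-0.76,0,0,-1,-0.68,-0.76,0,0,-1,-0.68,-0.76,0,0,-1,-0.68,-0.76,0,0,-1,-0.68,-0.76,0,0,-1,-0.68,-0.76,0,0,-1,-0.68,-0.76,0,0]' --grip_force 5

```text
time: 1.1
position: [0.3337, 0.2952, 0.2224]
tool_rot: [0.184, 0.983, -0.0, -0.0]
ft_force: [1.0, 0.8, 0.1]
grip_width: 0.0149
grip_force: 0.0
```

>>> play_rows --steps '[-1,-0.68,-0.76,0,-0.42,-1,-0.68,-0.76,0,0,-1,-0.68,-0.76,0,0,-1,-0.68,-0.76,0,0,-1,-0.68,-0.76,0,0,-1,-0.68,-0.76,0,0,-1,-0.68,-0.76,0,0,-1,-0.68,-0.76,0,0,-1,-0.68,-0.76,0,0,-1,0,0,0,0]'

```text
time: 2.1
position: [0.4424, 0.0396, 0.2226]
tool_rot: [0.165, 0.986, -0.0, 0.001]
ft_force: [0.8, -0.9, -0.5]
grip_width: 0.0006
grip_force: 0.0
```

>>> play_rows --steps '[-1,-0.16,-0.51,0,0,-1,-0.16,-0.51,0.2,0,-1,0,0,0.7,-1,-1,0,0,0.7,-1,-1,0,0,0.7,-1,-1,0,0,0.7,-1,-1,0,0,0.7,-1,-1,0,0,0.7,-1,-1,0,0,0.7,-1,-1,0,0,0.4,-1]'

```text
time: 3.1
position: [0.4383, 0.0114, 0.0562]
tool_rot: [-0.236, 0.972, 0.001, -0.001]
ft_force: [-0.4, 0.3, 0.1]
grip_width: 0.0003
grip_force: 0.0
```

```bash
python3 - <<'E'
from rig import robot
import cv2,numpy as np
o=robot.get_obs(); print(o["position"],o["tool_rot"],o["ft_force"],o["time"])
im=[]
for n,(x0,y0,w,h) in(("scene",(222,130,100,110)),("top",(205,133,100,110))):
    c=robot.camera(n)["image"][:,:,::-1][y0:y0+h,x0:x0+w]
    im.append(cv2.convertScaleAbs(cv2.resize(c,(400,440),interpolation=cv2.INTER_CUBIC),alpha=1.8))
cv2.imwrite("pics/hover.png",np.hstack(im))
E
```

```text
[0.43825643 0.01142562 0.05615523] [-2.36086867e-01  9.71730861e-01  7.43086712e-04 -1.25441631e-03] [-0.43160709  0.34342336  0.07409479] 3.1
```

View pics/hover.png

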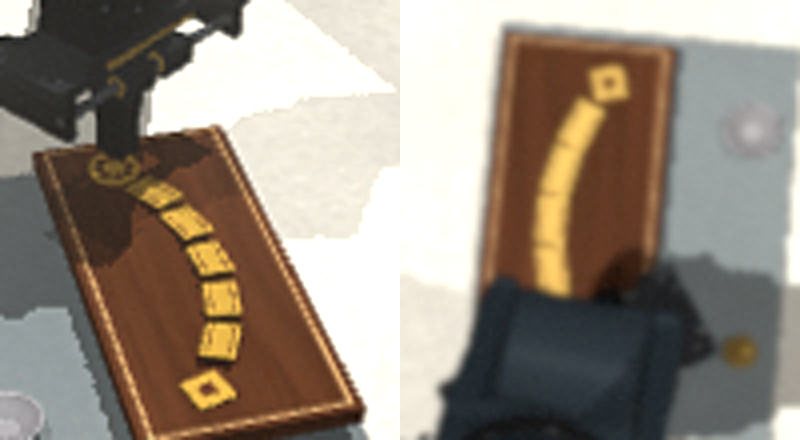

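The scene half shows the closed fingertips hovering over the rosette at about (115,155), a few mm from its centre. I'll correct that and lower.

>>> play_rows --steps '[-1,-0.04,-0.16,0,0,-1,0,0,0,0,-1,0,0,0.1,0,-1,0,0,0.1,0,-1,0,0,0.08,0,-1,0,0,0.05,0,-1,0,0,0.05,0,-1,0,0,0.05,0,-1,0,0,0,0,-1,0,0,0,0]'

```text
time: 4.2
position: [0.4427, 0.0068, 0.0446]
tool_rot: [-0.234, 0.972, 0.0, -0.0]
ft_force: [-0.3, -0.4, 0.9]
grip_width: 0.0005
grip_force: 0.0
```

>>> play_rows --steps '[-1,0,0,0.03,0,-1,0,0,0.03,0,-1,0,0,0.03,0,-1,0,0,0.03,0,-1,0,0,0.02,0,-1,0,0,0,0,-1,0,0,0,0,-1,0,0,0,0,-1,0,0,0,0,-1,0,0,0,0]'

```text
time: 5.2
position: [0.4428, 0.0068, 0.0405]
tool_rot: [-0.234, 0.972, -0.0, 0.0]
ft_force: [-0.7, 0.3, 5.3]
grip_width: 0.0007
grip_force: 2.4
```

>>> play_rows --steps '[-1,-0.13,0,0,0.19,-1,-0.13,0,0,0.19,-1,-0.13,0,0,0.19,-1,-0.13,0,0,0.19,-1,-0.13,0,0,0.19,-1,-0.13,0,0,0.19,-1,-0.13,0,0,0.19,-1,-0.13,0,0,0.19,-1,-0.13,0,0,0.19,-1,-0.13,0,0,0.19]'

```text
time: 6.2
position: [0.4767, 0.0219, 0.0401]
tool_rot: [-0.14, 0.99, 0.001, -0.002]
ft_force: [-4.1, -1.5, 5.4]
grip_width: 0.0005
grip_force: 2.6
```

```bash
cat > st.py <<'E'
from rig import robot
import numpy as np
o=robot.get_obs(); p=o["position"]; t=-.1063; c,s=np.cos(t),np.sin(t); d=p[:2]-[.5577,.0131]
l=np.array([c*d[0]+s*d[1],-s*d[0]+c*d[1]])*1000; r=np.hypot(l[0],l[1]+193); ph=np.arctan2(l[0],l[1]+193)
q=o["tool_rot"]; h=2*np.arctan2(q[1],q[0])-np.pi
print("local",l,"radial err mm(+outside)",r-210,"arc mm from rosette",(ph+.578)*210,"heading err deg",np.degrees(h-(-ph+t)),"z",p[2],"F",o["ft_force"],o["time"])
E
python3 st.py
```

```text
local [-81.47029839   0.13605485] radial err mm(+outside) -0.3838145487710847 arc mm from rosette 37.55192254844434 heading err deg -0.675222871335918 z 0.04010369283337736 F [-4.10154878 -1.46650015  5.40209816] 6.2
```

>>> play_rows --steps '[-1,-0.13,0,0,0.18,-1,-0.13,0,0,0.18,-1,-0.13,0,0,0.18,-1,-0.13,0,0,0.18,-1,-0.13,0,0,0.18,-1,-0.13,0,0,0.18,-1,-0.13,0,0,0.18,-1,-0.13,0,0,0.18,-1,-0.13,0,0,0.18,-1,-0.13,0,0,0.18]'

```text
time: 7.2
position: [0.5146, 0.0298, 0.04]
tool_rot: [-0.051, 0.999, 0.0, -0.003]
ft_force: [-4.4, -0.1, 5.3]
grip_width: 0.0005
grip_force: 2.6
```

```bash
python3 st.py; python3 - <<'E'
from rig import robot
import cv2
c=robot.camera("scene")["image"][:,:,::-1][145:235,222:312]
cv2.imwrite("pics/mid.png",cv2.convertScaleAbs(cv2.resize(c,(540,540),interpolation=cv2.INTER_CUBIC),alpha=1.9))
E
```

```text
local [-44.64024892  12.00628553] radial err mm(+outside) -0.1897787776529185 arc mm from rosette 76.35520753601618 heading err deg -0.4035154470443071 z 0.04002565038593256 F [-4.42223836 -0.12825068  5.33604032] 7.2
```

View pics/mid.png

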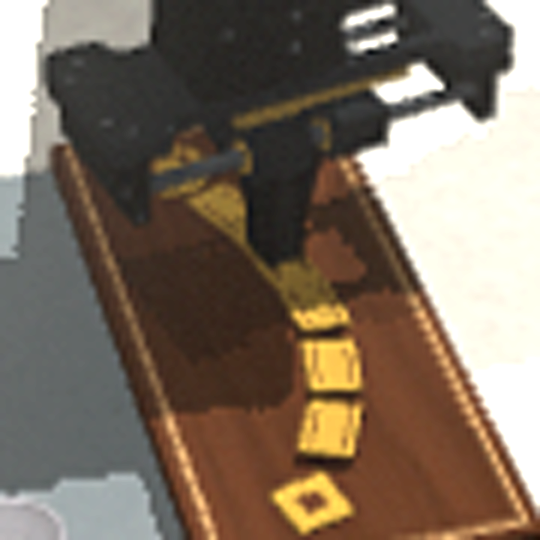

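The fingers sit centred on the band, at about (275,260), near the end of plate 2. Plates 1 and 2 look flat and continuous, so I'll carry on.

>>> play_rows --steps '[-1,-0.13,0,0,0.19,-1,-0.13,0,0,0.19,-1,-0.13,0,0,0.19,-1,-0.13,0,0,0.19,-1,-0.13,0,0,0.19,-1,-0.13,0,0,0.19,-1,-0.13,0,0,0.19,-1,-0.13,0,0,0.19,-1,-0.13,0,0,0.19,-1,-0.13,0,0,0.19]'

```text
time: 8.25
position: [0.5535, 0.0306, 0.04]
tool_rot: [0.045, 0.999, 0.0, -0.003]
ft_force: [-4.0, 0.7, 5.0]
grip_width: 0.0007
grip_force: 2.7
```

```bash
python3 st.py
```

```text
local [-6.05662957 16.91856497] radial err mm(+outside) 0.005920585915077936 arc mm from rosette 115.32270127733987 heading err deg -0.6712315078127197 z 0.039997275086642026 F [-4.01947706  0.71879397  5.03004286] 8.25
```

>>> play_rows --steps '[-1,-0.13,0,0,0.19,-1,-0.13,0,0,0.19,-1,-0.13,0,0,0.19,-1,-0.13,0,0,0.19,-1,-0.13,0,0,0.19,-1,-0.13,0,0,0.19,-1,-0.13,0,0,0.19,-1,-0.13,0,0,0.19,-1,-0.13,0,0,0.19,-1,-0.13,0,0,0.19]'

```text
time: 9.25
position: [0.5919, 0.0241, 0.04]
tool_rot: [0.139, 0.99, 0.0, -0.003]
ft_force: [-4.4, 0.8, 5.0]
grip_width: 0.0005
grip_force: 2.7
```

```bash
python3 st.py
```

```text
local [32.88721417 14.53873792] radial err mm(+outside) 0.1282860352027626 arc mm from rosette 154.3828195812197 heading err deg -0.9085218962286047 z 0.03996530366370803 F [-4.38373106  0.80791253  4.97673868] 9.25
```

>>> play_rows --steps '[-1,-0.13,0,0,0.18,-1,-0.13,0,0,0.18,-1,-0.13,0,0,0.18,-1,-0.13,0,0,0.18,-1,-0.13,0,0,0.18,-1,-0.13,0,0,0.18,-1,-0.13,0,0,0.18,-1,-0.13,0,0,0.18,-1,-0.13,0,0,0.18,-1,-0.13,0,0,0.18]'

```text
time: 10.25
position: [0.6287, 0.0107, 0.04]
tool_rot: [0.228, 0.974, 0.0, -0.003]
ft_force: [-3.7, 1.2, 5.9]
grip_width: 0.0007
grip_force: 2.7
```

>>> play_rows --steps '[-1,-0.13,0,0,0.18,-1,-0.13,0,0,0.18,-1,-0.13,0,0,0.18,-1,-0.13,0,0,0.18,-1,-0.13,0,0,0.18,-1,-0.13,0,0,0.18,-1,-0.13,0,0,0.18,-1,-0.13,0,0,0.18,-1,-0.13,0,0,0.18,-1,-0.13,0,0,0.18]'

```text
time: 11.25
position: [0.6624, -0.009, 0.04]
tool_rot: [0.314, 0.949, 0.0, -0.003]
ft_force: [-3.6, 2.8, 5.1]
grip_width: 0.0005
grip_force: 2.7
```

```bash
python3 st.py
```

```text
local [106.44820863 -10.88501919] radial err mm(+outside) 0.9433273581149137 arc mm from rosette 232.460060248902 heading err deg -0.23773201672729968 z 0.04003683469289862 F [-3.63257492  2.77817938  5.11904543] 11.25
```

>>> play_rows --steps '[-1,-0.11,-0.03,0,0.1,-1,-0.11,-0.03,0,0.1,-1,-0.11,-0.03,0,0,-1,0,0,0,0,-1,0,0,0,0,-1,0,0,0,0,-1,0,0,0,0,-1,0,0,0,0,-1,0,0,0,0,-1,0,0,0,0]'

```text
time: 12.25
position: [0.6698, -0.0175, 0.0404]
tool_rot: [0.323, 0.946, 0.0, -0.001]
ft_force: [-2.1, 2.2, 5.2]
grip_width: 0.0005
grip_force: 2.5
```

```bash
python3 st.py
```

```text
local [114.67270155 -18.53596758] radial err mm(+outside) -1.2237391585613864 arc mm from rosette 243.49077705070314 heading err deg 1.6676983722585494 z 0.040391633906901675 F [-2.10837106  2.23232955  5.2334279 ] 12.25
```

On the diamond, so I'll lift straight up.

>>> play_rows --steps '[-1,0,0,-0.05,0,-1,0,0,-0.05,0,-1,0,0,-0.1,0,-1,0,0,-0.2,0,-1,0,0,-0.4,0,-1,0,0,-0.7,0,-1,0,0,-0.9,0,-1,0,0,-0.9,0,-1,0,0,-0.9,0,-1,0,0,-0.9,0]'

```text
time: 13.25
position: [0.6706, -0.0189, 0.1956]
tool_rot: [0.323, 0.946, -0.0, 0.001]
ft_force: [0.1, -0.8, -0.1]
grip_width: 0.0001
grip_force: 0.0
```

```bash
python3 st.py; python3 - <<'E'
from rig import robot
import cv2
c=robot.camera("scene")["image"][:,:,::-1][130:240,190:330]
cv2.imwrite("pics/end.png",cv2.convertScaleAbs(cv2.resize(c,(756,594),interpolation=cv2.INTER_CUBIC),alpha=1.9))
E
```

```text
local [115.65276597 -19.84093351] radial err mm(+outside) -1.770260084086118 arc mm from rosette 245.03960600628122 heading err deg 2.124583547645996 z 0.19561259476343765 F [ 0.08482571 -0.77559641 -0.10160303] 13.25
```

View pics/end.png

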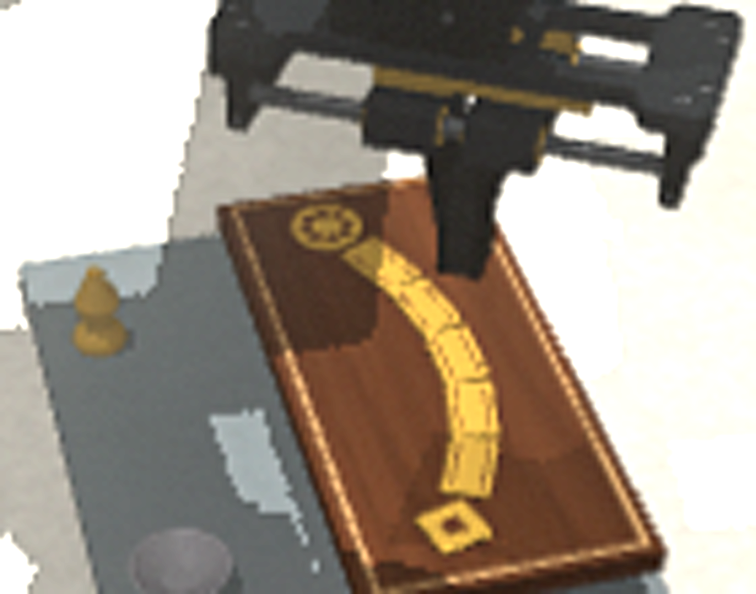

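All five plates lie flat in one continuous band, from the rosette at (327,228) to the diamond at (453,527). The finial and dish are still in place and the arm is clear.

```bash
python3 -c "
from rig import robot
print(robot.hand_in())"
```

```text
the job is handed in; nothing more can be done
None
```

In one pass from rosette to diamond at about 5 N, the fingertips pressed all five plates flat (checked in the final picture), then lifted clear; the job was handed in at about 13 s, with no verdict returned.

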